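Press the lid home on a well block, then lift the block out level

ROBOT

A 7-joint arm with a two-finger parallel gripper is mounted at the origin on the work surface; the furniture and walls round the work are solid. World frame = base frame: x ahead of the robot, y to its left, z up, the work surface at z = 0. Lengths are in mm, angles in rad, forces in N, time in s.
With the tool pointing down it reaches from about 425 to 875 mm from the base axis. Payload 8.4 kg.
Tool frame: the origin (TCP) lies at the very end of the fingers, on their centre line; the grasp point (between the pads) lies 19 mm behind it; z points along the fingers, y is the direction in which the jaws open and shut (so a half turn about z gives the same grasp; the last joint's range is limited). The gripper opens to 87 mm and grips with 3 to 60 N. Pads are 19 mm wide; open, the fingers measure 117 mm over their backs; the gripper's body (75 mm by 190 mm) begins 51 mm behind the grasp point.
Start: joints at [-0.099, 0.333, 0.04, 1.465, -0.013, 1.343, -0.059], TCP at [649.971, -0.012, 198.646] pointing down, gripper open.
Joint ranges: [-2.58, 2.58], [-0.38, 2.09], [-1.3, 1.39], [0.25, 2.4], [-1.5, 4.64], [0.08, 2.09], [-2.65, 2.65]. Speed limits (rad/s): [2.22, 2.22, 2.79, 2.79, 3.14, 3.14, 3.14].

INTERFACE

Orientations are given as [roll, pitch, yaw] about the fixed x, y, z axes, in that order (R = Rz(yaw) Ry(pitch) Rx(roll)).
In Python, from station import observe, eyes, ticket gives the robot as it stands.
- The arm moves only by the tool carry_out, never from a script. Its argument "series" is a list of rows, each an object with "turn": the turn, a rotation vector about the tool's x, y, z in rad, a list of three; "translation": the shift along the tool's x, y, z in cm, a list of three; "fingers": the opening, from 0 (shut) to 1 (fully open). In form: [{"turn": [rx, ry, rz], "translation": [dx, dy, dz], "fingers": fingers}, ...]. A call has exactly 10 rows; each row shifts and turns the pose as measured when the row begins, along the tool's axes as they then stand; what a row does not reach is not made up. A row lasts 1/12 s, in which the tool goes at most 41.7 mm and 7.16 degrees, less where a joint would pass 70% of its speed; a pose out of reach is approached as far as the arm can. A call is refused whole if a number of a shift passes 4.17 or a number of a turn 0.125, either way. A call with a gripper value outside its range is refused whole. The fingers move at their own pace and stop on an object; "grip_force" is the grip in N (left out, the last holds). Time passes only in rows, so rows that do not move let the fingers close, or fill a call up. It gives the time, the measured TCP pose, the force and the opening at its end, in the units of the state.
- observe(): the state, without advancing time (a new reading comes with each control period).
- eyes.capture(name): name is "scene" or "side" or "wrist"; returns (picture, depth): 480x640x3 uint8, red, green, blue; 480x640 float32, mm along the optical axis (not along the pixel's ray), 0 where there is no reading.
- eyes.camera_params(name): a dict with "intrinsics" (3x3 intrinsics, pixels), "view" (4x4, takes a point from world to camera coordinates). Camera axes: x right, y up, looking along -z (the intrinsics and any distortion apply to the point x, -y, -z); pixel columns grow to the right and rows downward; lengths in mm; the calibration is good to about 2 mm. A picture is of the moment at which its call begins: read the wrist's pose just before it. camera_params takes no time and is no camera call; for the wrist camera it gives the pose at the moment of the call.
- ticket.close_job(): hands the job in, once; it reports no verdict.
The state is a dict: "t": time; "joints": joint angles; "qvel": joint speeds; "effort": joint torques, N m; "eef_pos": TCP position; "tool_rot": TCP orientation; "ft_force": force on the tool from outside, world axes, zero at the start; "moment": the same for the moment, N m; "gripper_width": finger opening in mm.
Only numpy, scipy, OpenCV 4.12 (cv2) and the standard library are available. Lean on these libraries where they do the work, as an engineer would, in place of code of your own. Each camera call takes 0.05 s, during which the arm holds its last target. There are 200 camera calls.

TASK

The lid on the eight-well block in the bench press is only laid on: swing the clamp's ball-ended handle up and over until it locks, so that the foot presses the lid fully home, then swing the handle all the way back to where it lay. Then take the block by its long sides, lift it straight out of the nest and keep it level the whole time, for the wells are full; finish while still holding it steady and level in the air, its underside at least 12 cm above the worktop. Leave the dishes, the timer and the tube where they stand.

Things in the scene. Friction and masses are not known exactly. Their poses are not given: they have to be found in the camera images.
- press: Bench press, fixed: grey base plate 230 x 110 mm, top face 10 mm above the worktop, steel toggle clamp at one end, nest for the block at the other. Origin on the worktop under the plate's centre; x along the plate from clamp to nest, y across, z up. Two clamp cheeks, 28 mm wide over both, at x -82 to -24 mm, rise to 103 mm.
- nest_centre (a point): Centre of the nest floor, at press x = +45, z = 10 mm; same axes as the press. Four white corner pieces 12 mm high hold the block with about 1 mm play; they leave the middle 75 mm of each long side free for fingers, and nothing else stands beside the block.
- foot (a point): Centre of the underside of the rubber foot (18 mm across) on the clamp's arm. Handle back: the arm stands up to 195 mm above the worktop, leaning away from the block, all of it at press x below -5 mm. Handle over: arm level, 92 mm up, sprung foot pressing the middle of the lid home.
- handle_pivot (a point): The handle's hinge axis, fixed on the press at x = -65, z = 28 mm in the press frame; the axis runs along the press's y. Same axes as the press. A wall shelf hangs 520 mm above the worktop to the far left of the press, over all points with x + y above 0.87 m (robot's frame).
- handle_grip (a point): Centre of the round black ball knob (26 mm diameter) at the handle's tip, 135 mm from handle_pivot; below the knob the shank is 10 mm thick, then a flat 20 mm wide bar. Open, the handle lies back from the block, 9 degrees above level: knob 133 mm behind the pivot (press -x), 50 mm above the worktop. Locked: 30 mm ahead of the pivot (+x), 160 mm up.
- clamp_handle (a joint): Handle swing, rad: 0 = laid back, open (the start); grows as the grip swings up and over towards the block. Dead centre at 1.59; locks by itself against its stop at 1.64. Light to move: up to about 10 N at the knob. Both ends are hard stops: come onto them softly. Let go within 0.15 rad of open, it drops back to 0 by itself.
- well_block: Aluminium block with eight wells, 90 mm long (its x, along the press's x), 60 mm wide (its y), 36 mm high, 0.25 to 0.45 kg, in the nest on the base plate; origin at the centre of its underside, z up. Taken across its 60 mm width.
- block_lid (a joint): Gap under the block's white lid, m: 0 = fully home, 0.003 to 0.0045 at the start. It grips the wells by friction: about 4 N pushes it down, and it stays where it is. Lid 86 x 56 mm, 6 mm thick, with a rib along its middle whose top is 47 mm above the block's underside when home.
- dish_stack: Stack of three round dishes, 61 mm diameter, 49 mm high, standing on the worktop; origin under its centre. Bystander.
- bench_timer: Square white timer lying on its back, 64 x 64 x 19 mm; origin under its centre. Bystander.
- tube_tall: Capped plastic tube standing upright, 35 mm diameter at the cap, 115 mm high; origin under its centre. Bystander.
Not all that is in view belongs to the job. Leave any green or turquoise look-alike of the well_block alone.

How it is judged (in metres and radians):
On the way, in this order (a step that is already met when the one before it is completed fails the run):
1. the clamp handle is over centre against its stop and the lid is pressed home (value of joint clamp_handle above 1.6 rad and value of joint block_lid below 0.001 m), for 0.2 s.
2. the handle is swung back open, the lid still home and the block still in its nest (value of joint clamp_handle below 0.2 rad and value of joint block_lid below 0.001 m and height (world z) of well_block below 0.014 m), for 0.2 s.
At the end, for the whole second after the job is handed in: The fingers hold the block, underside over 112 mm up, tilt under 0.09 rad, slower than 20 mm/s and 0.15 rad/s, clear of the press; lid within 1 mm of home; handle within 0.2 rad of fully open; dishes, timer and tube within 20 mm of where they stood, tube upright (height (world z) of well_block above 0.112 m and angle between well_block's own z axis and vertical below 0.09 rad and linear speed of well_block below 0.02 m/s and angular speed of well_block below 0.15 rad/s and contact force between well_block and the fingers above 1 N and contact force between well_block and press below 0.05 N and value of joint block_lid below 0.001 m and value of joint clamp_handle below 0.2 rad and distance of each of dish_stack, bench_timer, tube_tall from where it was at the start of the episode below 0.02 m and angle between tube_tall's own z axis and vertical below 0.1 rad); the arm keeps its last pose, push and grip.
It fails at once if the full block is tipped (more than 0.2 rad) (angle between well_block's own z axis and vertical above 0.2 rad).
It fails at once if the dishes, the timer or the tube are pushed away or knocked over (20 mm) (distance of any of dish_stack, bench_timer, tube_tall from where it was at the start of the episode above 0.02 m).
It also fails if it takes over 61 s, if anything falls off the work surface, if the arm or the gripper's body presses on something with over 40 N, if the wrist force passes 120 N, or if a joint passes its speed limit or range.

## Working session

There is one attempt and no reset: what is moved stays moved. The work goes in short steps, Python scripts to look and compute and a tool call to move; the robot and the scene stay as the last step left them, time stands still between calls to the robot, and variables do not carry over. Pictures are saved under pics/ and viewed, about 8 in all and at most 12, crops included, and the job is handed in when it is done.

Besides the shell and the picture viewer there is one more tool, called after "Emit:" as name(argument=value, ...) on one line, values as JSON. carry_out: Moves the arm, as the interface text tells. Its arguments: {"type":"object","properties":{"series":{"type":"array"},"grip_force":{"type":"number"}},"required":["series"]}

```bash
mkdir -p pics; ls
cat > h.py <<'E'
import numpy as np, cv2
from station import observe, eyes, ticket
def cap(n, f):
    p=eyes.camera_params(n); im,d=eyes.capture(n)
    cv2.imwrite('pics/'+f+'.png', im[:,:,::-1]); np.savez('pics/'+f+'.npz', d=d,im=im,K=p['intrinsics'],V=p['view']); return im,d
def world(f):
    z=np.load('pics/'+f+'.npz'); d=z['d'].astype(float);K=z['K'];V=z['V']
    v,u=np.mgrid[:480,:640]
    X=(u-K[0,2])/K[0,0]*d; Y=(v-K[1,2])/K[1,1]*d
    P=np.stack([X,-Y,-d,np.ones_like(d)],-1)@np.linalg.inv(V).T
    P[d==0]=np.nan
    return P[...,:3], z['im']
E
python3 - <<'E'
from h import *
s=observe(); print({k:np.round(v,3) for k,v in s.items()})
cap('scene','sc1');cap('side','si1')
for n in('scene','side','wrist'):
    p=eyes.camera_params(n);print(n,p.keys(),np.round(np.linalg.inv(p['view'])[:3],2).tolist(),np.round(p['intrinsics'],1).tolist())
a=cv2.imread('pics/sc1.png');b=cv2.imread('pics/si1.png')
E
```

```text
pics
{'t': np.float64(0.0), 'joints': array([-0.099,  0.334,  0.04 ,  1.466, -0.013,  1.343, -0.058]), 'qvel': array([ 0.   , -0.   , -0.   , -0.001, -0.001, -0.002, -0.   ]), 'effort': array([ 1.0000e-03, -6.5635e+01,  1.3360e+00, -4.0380e+01, -6.0000e-02,
        4.5000e-02,  0.0000e+00]), 'eef_pos': array([ 6.49484e+02, -2.30000e-02,  1.97744e+02]), 'tool_rot': array([-3.14 ,  0.   ,  1.571]), 'ft_force': array([ 0.841, -0.03 , -0.162]), 'moment': array([-0.017, -0.004,  0.008]), 'gripper_width': np.float64(86.697)}
scene dict_keys(['intrinsics', 'view']) [[0.48, 0.62, -0.62, -231.61], [-0.88, 0.34, -0.35, -649.07], [-0.0, 0.71, 0.7, 984.09]] [[515.7, 0.0, 321.3], [0.0, 515.7, 244.5], [0.0, 0.0, 1.0]]
side dict_keys(['intrinsics', 'view']) [[1.0, 0.01, 0.01, 557.6], [0.0, 0.61, -0.79, -1508.3], [-0.01, 0.79, 0.61, 1094.6]] [[614.2, 0.0, 322.6], [0.0, 614.2, 252.3], [0.0, 0.0, 1.0]]
wrist dict_keys(['intrinsics', 'view']) [[1.0, -0.0, 0.0, 650.31], [0.0, 0.96, 0.29, 79.35], [-0.0, -0.29, 0.96, 383.94]] [[363.7, 0.0, 317.0], [0.0, 363.7, 244.6], [0.0, 0.0, 1.0]]
```

View pics/sc1.png

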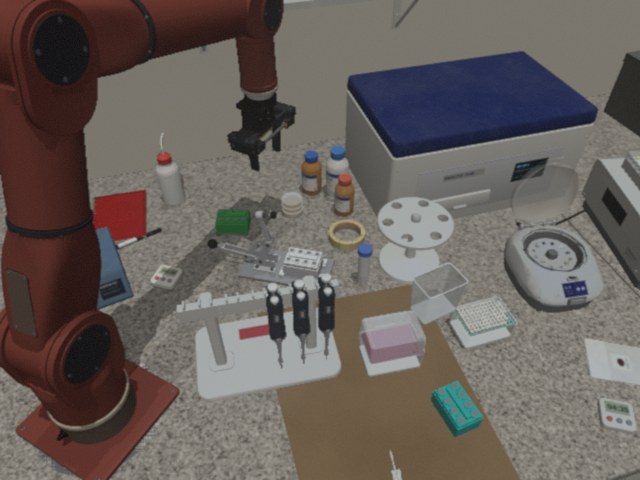

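View pics/si1.png

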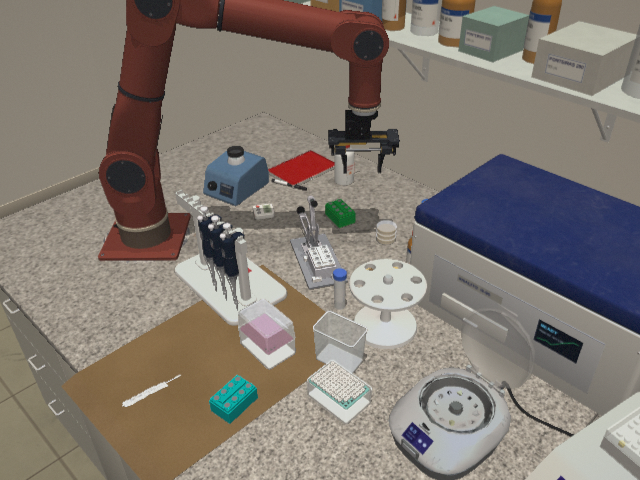

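The scene camera shows the press at about (285,265), with the knob at (213,244), the white-lidded block at (303,260), the arm and foot at (265,215), the tube at (365,265), the dishes at (291,203) and a timer at (166,276). Next I'll measure.

Run:
```python
from h import *
P,im=world('sc1')
for n,(u,v) in dict(knob=(213,244),lid=(303,259),plateL=(247,272),plate=(290,280),tubecap=(365,250),dish=(291,198),timer=(166,275),foot=(272,214),green=(233,220),rack=(200,303)).items():
    print(n,np.round(np.nanmedian(P[v-1:v+2,u-1:u+2].reshape(-1,3),axis=0)))
c=im[185:305,150:390]; cv2.imwrite('pics/c1.png',cv2.resize(c,None,fx=3.3,fy=3.3,interpolation=cv2.INTER_CUBIC)[:,:,::-1])
# lid/ block top fit
m=np.zeros((480,640),bool); m[240:285,270:335]=1
sat=im.max(-1).astype(int)-im.min(-1)
for nm,lo,hi in(('lid',50,70),('plate',5,16)):
    mm=np.zeros((480,640),bool); mm[235:295,235:340]=1
    q=mm&(P[...,2]>lo)&(P[...,2]<hi)&((im.min(-1)>150) if nm=='lid' else (sat<30))
    pts=P[q][:,:2].astype(np.float32); print(nm,len(pts),cv2.minAreaRect(pts),np.median(P[q][:,2]))
# knob: dark pts
q=np.zeros((480,640),bool);q[232:256,203:224]=1
q&=(im.max(-1)<70)&(P[...,2]>30)&(P[...,2]<75); print('knob',q.sum(),P[q].mean(0),P[q].min(0),P[q].max(0))
```

```text
knob [462.  57.  57.]
lid [ 524. -174.   58.]
plateL [456. -48.  12.]
plate [ 485. -159.   11.]
tubecap [ 574. -320.  117.]
dish [723. -19.  51.]
timer [344. 121.  18.]
foot [ 509. -105.  190.]
green [572.  74.  45.]
rack [ 182. -163.  250.]
lid 433 ((531.2080078125, -169.76747131347656), (60.8724479675293, 86.00343322753906), 14.74506664276123) 58.660830701313216
plate 1187 ((535.6058959960938, -110.1746826171875), (205.43673706054688, 282.5309143066406), 28.70900535583496) 11.063104592143645
knob 81 [462.53016877  59.91208611  56.47451647] [452.95840488  50.28118892  44.18888991] [476.73858768  73.51438113  67.6516558 ]
```

View pics/c1.png

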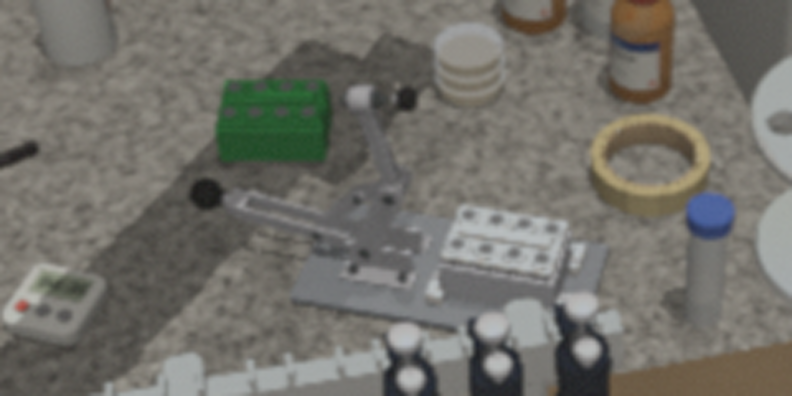

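The lid centre is at about (531,-170), the knob at about (466,64,51) and the press yaw is about -75°. I'll turn the tool so its axes line up with the press (tool x = press -x, tool y = press y) and go above the knob.

Emit:
carry_out(series=[{"turn": [0,0,-0.0875],"translation": [0,0,0],"fingers": 0.6},{"turn": [0,0,-0.0875],"translation": [0,0,0],"fingers": 0.6},{"turn": [0,0,-0.0875],"translation": [0,0,0],"fingers": 0.6},{"turn": [0,0,0],"translation": [1.5,-2.2,0.5],"fingers": 0.6},{"turn": [0,0,0],"translation": [1.5,-2.2,0.5],"fingers": 0.6},{"turn": [0,0,0],"translation": [1.5,-2.2,0.5],"fingers": 0.6},{"turn": [0,0,0],"translation": [1.5,-2.2,0.5],"fingers": 0.6},{"turn": [0,0,0],"translation": [1.5,-2.2,0.5],"fingers": 0.6},{"turn": [0,0,0],"translation": [1.5,-2.2,0.5],"fingers": 0.6},{"turn": [0,0,0],"translation": [1.5,-2.2,0.5],"fingers": 0.6}], grip_force=20)

```text
t: 0.93
eef_pos: [466.5, 58.3, 156.3]
tool_rot: [-3.133, 0.0, 1.842]
ft_force: [-0.6, 0.6, 0.6]
gripper_width: 52.3
```

```bash
cat >> h.py <<'E'
from scipy.spatial.transform import Rotation as R
def st():
    s=observe(); Rm=R.from_euler('xyz',s['tool_rot']).as_matrix()
    print('t %.2f'%s['t'],'pos',np.round(s['eef_pos'],1),'rpy',np.round(s['tool_rot'],3),'F',np.round(s['ft_force'],1),'w %.1f'%s['gripper_width'],'q',np.round(s['joints'],2))
    return np.array(s['eef_pos']),Rm
E
python3 - <<'E'
from h import *
st(); cap('wrist','w1')
P,im=world('w1')
q=(im.max(-1)<75)&(P[...,2]>35)&(P[...,2]<75)
n,l,s,c=cv2.connectedComponentsWithStats(q.astype(np.uint8))
for i in range(1,n):
    if s[i,4]>60: print(s[i],c[i],np.round(P[l==i].mean(0),1),np.round(np.nanmax(P[l==i],0)),np.round(np.nanmin(P[l==i],0)))
E
```

```text
t 0.93 pos [466.5  58.3 156.3] rpy [-3.133  0.     1.842] F [-0.6  0.6  0.6] w 52.3 q [-0.15  0.01 -0.07  1.93  0.    1.21  0.05]
[38  0 23 24 66] [47.5         8.89393939] [237.9 164.6  49.4] [249. 169.  67.] [225. 159.  37.]
[  67    0   59   41 1246] [94.08025682 14.13804173] [272.3 169.7  52.6] [284. 187.  75.] [262. 154.  35.]
[308 213  30  35 756] [322.36243386 228.5978836 ] [468.1  65.1  58. ] [480.  77.  64.] [456.  49.  49.]
```

View pics/w1.png

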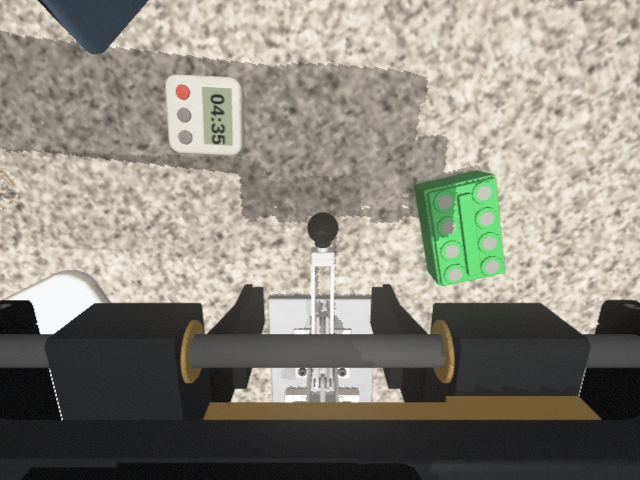

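The wrist picture shows the knob at (322,229), with the handle running straight down the image, so the yaw is right. The knob centre is at about (468,64.5,50). Now I'll go down.

Emit:
carry_out(series=[{"turn": [0,0,0],"translation": [0.3,0.15,1.5],"fingers": 0.6},{"turn": [0,0,0],"translation": [0.3,0.15,1.6],"fingers": 0.6},{"turn": [0,0,0],"translation": [0,0,1.6],"fingers": 0.6},{"turn": [0,0,0],"translation": [0,0,1.6],"fingers": 0.6},{"turn": [0,0,0],"translation": [0,0,1.6],"fingers": 0.6},{"turn": [0,0,0],"translation": [0,0,1.6],"fingers": 0.6},{"turn": [0,0,0],"translation": [0,0,1.5],"fingers": 0.6},{"turn": [0,0,0],"translation": [0,0,1.0],"fingers": 0.6},{"turn": [0,0,0],"translation": [0,0,0.4],"fingers": 0.6},{"turn": [0,0,0],"translation": [0,0,0],"fingers": 0.6}])

```text
t: 1.82
eef_pos: [458.0, 67.4, 25.2]
tool_rot: [-3.128, -0.001, 1.848]
ft_force: [0.0, -0.9, 0.0]
gripper_width: 52.4
```

Run:
```python
from h import *
st(); cap('wrist','w2')
P,im=world('w2')
q=(im.max(-1)<75)&(P[...,2]>35)&(P[...,2]<75)
n,l,s,c=cv2.connectedComponentsWithStats(q.astype(np.uint8))
for i in range(1,n):
    if s[i,4]>150: print(s[i],c[i],np.round(P[l==i].mean(0),1),np.round(np.nanmax(P[l==i],0)),np.round(np.nanmin(P[l==i],0)))
```

```text
t 1.82 pos [458.   67.4  25.2] rpy [-3.128e+00 -1.000e-03  1.848e+00] F [ 0.  -0.9  0. ] w 52.4 q [-0.16  0.15 -0.09  2.08  0.02  0.93  0.02]
[232 284  33  50 815] [252.67730061 304.65153374] [429.3  65.6  63.9] [436.  70.  75.] [422.  52.  49.]
[371 284  33  50 867] [381.88811995 305.12456747] [484.8  81.2  63. ] [490.  87.  75.] [481.  65.  48.]
[ 310  289   51   45 1896] [334.95991561 312.90242616] [466.8  68.9  57.5] [480.  77.  64.] [456.  55.  46.]
```

View pics/w2.png

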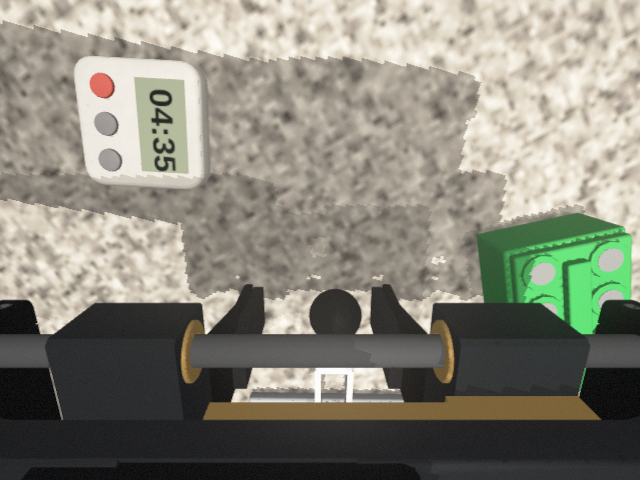

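The tool drifted about 9 mm sideways in -y on the way down: the knob is at (335,312) and the finger midline at about u=317. I'll correct this, level the tool and close.

Emit:
carry_out(series=[{"turn": [-0.007,0,0],"translation": [-0.25,0.45,-0.3],"fingers": 0.6},{"turn": [-0.007,0,0],"translation": [-0.25,0.45,-0.3],"fingers": 0.6},{"turn": [0,0,0],"translation": [0,0,0],"fingers": 0.6},{"turn": [0,0,0],"translation": [0,0,0],"fingers": 0.5},{"turn": [0,0,0],"translation": [0,0,0],"fingers": 0.45},{"turn": [0,0,0],"translation": [0,0,0],"fingers": 0.4},{"turn": [0,0,0],"translation": [0,0,0],"fingers": 0.36},{"turn": [0,0,0],"translation": [0,0,0],"fingers": 0.36},{"turn": [0,0,0],"translation": [0,0,0],"fingers": 0.36},{"turn": [0,0,0],"translation": [0,0,0],"fingers": 0.36}])

```text
t: 2.7
eef_pos: [472.5, 65.3, 36.3]
tool_rot: [3.133, 0.0, 1.848]
ft_force: [0.0, -0.6, 0.6]
gripper_width: 31.6
```

Run:
```python
from h import *
st(); cap('wrist','w3')
P,im=world('w3')
q=(im.max(-1)<75)&(P[...,2]>35)&(P[...,2]<75)
n,l,s,c=cv2.connectedComponentsWithStats(q.astype(np.uint8))
for i in range(1,n):
    if s[i,4]>150: print(s[i],c[i],np.round(P[l==i].mean(0),1),np.round(np.nanmax(P[l==i],0)),np.round(np.nanmin(P[l==i],0)))
```

```text
t 2.70 pos [472.5  65.3  36.3] rpy [3.133 0.    1.848] F [ 0.  -0.6  0.6] w 31.6 q [-0.15  0.14 -0.08  2.06  0.01  0.93  0.03]
[ 262  270   72   62 2404] [304.24875208 296.18136439] [465.6  66.5  59.1] [481.  77.  75.] [446.  44.  44.]
[350 284  23  48 356] [357.98595506 298.0758427 ] [488.9  76.4  68.1] [493.  82.  75.] [485.  59.  60.]
```

Emit:
carry_out(series=[{"turn": [0.006,0,0],"translation": [0.1,-0.35,0.4],"fingers": 0.36},{"turn": [0,0,0],"translation": [0,0,0],"fingers": 0.36},{"turn": [0,0,0],"translation": [0,0,0],"fingers": 0.34},{"turn": [0,0,0],"translation": [0,0,0],"fingers": 0.32},{"turn": [0,0,0],"translation": [0,0,0],"fingers": 0.3},{"turn": [0,0,0],"translation": [0,0,0],"fingers": 0.28},{"turn": [0,0,0],"translation": [0,0,0],"fingers": 0.25},{"turn": [0,0,0],"translation": [0,0,0],"fingers": 0.2},{"turn": [0,0,0],"translation": [0,0,0],"fingers": 0.2},{"turn": [0,0,0],"translation": [0,0,0],"fingers": 0.2}], grip_force=15)

```text
t: 3.58
eef_pos: [468.2, 65.3, 31.3]
tool_rot: [3.14, -0.0, 1.848]
ft_force: [1.1, -0.5, -0.9]
gripper_width: 20.9
```

```bash
cat >> h.py <<'E'
def arc(k, piv, e, offz, phis):
    pass
E
python3 - <<'E'
from h import *
st(); cap('wrist','w4')
E
```

```text
t 3.58 pos [468.2  65.3  31.3] rpy [ 3.14  -0.     1.848] F [ 1.1 -0.5 -0.9] w 20.9 q [-0.15  0.14 -0.08  2.07  0.01  0.93  0.03]
```

View pics/w4.png

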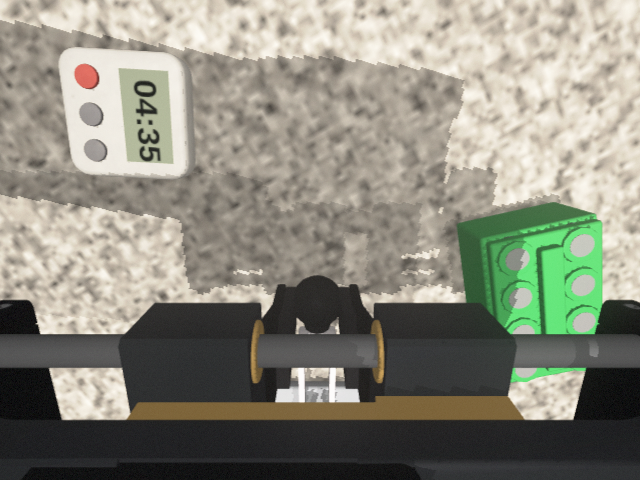

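Run:
```python
from h import *
from scipy.optimize import least_squares
p,Rm=st()
for f,box in (('w1',(308,345,210,250)),('w2',(308,365,285,335)),('w4',(298,340,276,330))):
    P,im=world(f); q=np.zeros((480,640),bool); q[box[2]:box[3],box[0]:box[1]]=1
    q&=(im.max(-1)<70)&(P[...,2]>40)&(P[...,2]<75); X=P[q]
    r=least_squares(lambda c:np.linalg.norm(X-c,axis=1)-13,[468,65,50],loss='soft_l1')
    print(f,q.sum(),np.round(r.x,1),'cost',r.cost/len(X))
g=p-19*Rm[:,2]; d=r.x-g; print('grasp',np.round(g,1),'knob in tool',np.round(Rm.T@d,1))
z=np.load('pics/w4.npz'); c=z['V']@np.r_[g,1]; u=z['K']@[c[0]/-c[2],-c[1]/-c[2],1]; print('grasp px',u)
```

```text
t 3.63 pos [468.2  65.3  31.4] rpy [ 3.14  -0.     1.848] F [ 0.8  0.1 -2. ] w 20.3 q [-0.15  0.14 -0.08  2.07  0.01  0.93  0.03]
w1 702 [468.8  64.   49.4] cost 0.13438617805513062
w2 1891 [468.8  64.   49.4] cost 0.10560571852164771
w4 1962 [468.9  63.8  49.6] cost 0.15478479884363724
grasp [468.2  65.3  50.4] knob in tool [-1.6  0.3  0.7]
grasp px [316.86352842 298.61780646   1.        ]
```

The knob fits at the grasp point to within 2 mm. I'll close fully and start along the arc.

Emit:
carry_out(series=[{"turn": [0,0,0],"translation": [-0.1,0,0],"fingers": 0},{"turn": [0,0,0],"translation": [0,0,0],"fingers": 0},{"turn": [0,0,0],"translation": [0,0,0],"fingers": 0},{"turn": [0,0,0],"translation": [0,0,0],"fingers": 0},{"turn": [0,0,0],"translation": [-0.1,0,-0.6],"fingers": 0},{"turn": [0,0,0],"translation": [-0.13,0,-0.6],"fingers": 0},{"turn": [0,0,0],"translation": [-0.16,0,-0.58],"fingers": 0},{"turn": [0,0,0],"translation": [-0.19,0,-0.57],"fingers": 0},{"turn": [0,0,0],"translation": [-0.22,0,-0.56],"fingers": 0},{"turn": [0,0,0],"translation": [0,0,0],"fingers": 0}], grip_force=15)

```text
t: 4.47
eef_pos: [471.4, 55.7, 64.5]
tool_rot: [3.139, 0.0, 1.848]
ft_force: [0.2, -0.0, 0.5]
gripper_width: 0.4
```

```bash
cat >> h.py <<'E'
from scipy.optimize import least_squares
def knob(f):
    p,Rm=st(); cap('wrist',f); P,im=world(f)
    g=p-19*Rm[:,2]
    q=(im.max(-1)<70)&(np.linalg.norm(P-g,axis=-1)<40)&(np.abs((P-g)@Rm[:,1])<9)
    X=P[q]
    if len(X)<50: print('no knob',len(X)); return
    r=least_squares(lambda c:np.linalg.norm(X-c,axis=1)-13,g,loss='soft_l1')
    k=np.array([468.8,64,49.4]); e=np.array([.268,-.963,0]); piv=k+133*e-[0,0,21.4]
    v=r.x-piv
    print('knob',np.round(r.x,1),len(X),'cost %.2f'%(r.cost/len(X)),'in tool',np.round(Rm.T@(r.x-g),1),'phi',np.arctan2(v[2],-v@e),'R',np.hypot(v[2],v@e))
    gv=g-piv; print('grasp phi',np.arctan2(gv[2],-gv@e),'R',np.hypot(gv[2],gv@e),'lat',gv@[.963,.268,0])
E
python3 -c "
from h import *
knob('w5')"
```

```text
t 4.47 pos [471.4  55.7  64.5] rpy [3.139 0.    1.848] F [ 0.2 -0.   0.5] w 0.4 q [-0.14  0.1  -0.07  2.04  0.01  1.    0.06]
knob [468.6  65.3  76.3] 2566 cost 11.04 in tool [10.  -0.   7.2] phi 0.3453422282682994 R 142.6612959462374
grasp phi 0.42006879973724165 R 136.05419456640445 lat 0.24138785084722145
```

View pics/w5.png

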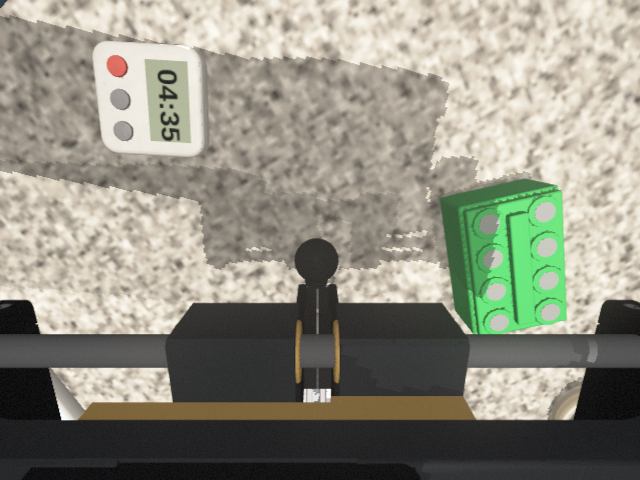

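Run:
```python
from h import *
poses={'w2':([458,67.4,25.2],[-3.128,-.001,1.848]),'w4':([468.2,65.3,31.3],[3.14,0,1.848]),'w5':([471.4,55.7,64.5],[3.139,0,1.848])}
for f,(p,r) in poses.items():
    P,im=world(f); Rm=R.from_euler('xyz',r).as_matrix(); T=(P-p)@Rm
    q=(T[...,2]>-75)&(T[...,2]<8)&(abs(T[...,1])<50)&(abs(T[...,0])<40)&(im.max(-1)<90)
    print(f,q.sum())
    for lo in range(-75,8,10):
        X=T[q&(T[...,2]>=lo)&(T[...,2]<lo+10)]
        if len(X)>20: print(lo,len(X),'x',np.round(np.percentile(X[:,0],[2,50,98])),'y',np.round(np.percentile(X[:,1],[2,25,50,75,98])))
P,im=world('w5'); q=np.zeros((480,640),bool);q[238:280,295:340]=1;q&=im.max(-1)<70;X=P[q]
r=least_squares(lambda c:np.linalg.norm(X-c,axis=1)-13,[468,60,60],loss='soft_l1');print(r.x,r.cost/len(X))
```

```text
w2 5970
-75 1103 x [-10.  -4.  11.] y [-38. -29.  26.  30.  38.]
-65 844 x [ 5. 10. 11.] y [-37. -31. -26.  32.  37.]
-55 815 x [-1.  9. 11.] y [-35. -29. -26.  29.  35.]
-45 1253 x [-9. -0. 10.] y [-33. -26.   9.  26.  34.]
-35 1820 x [-10.   2.  10.] y [-33.  -0.   8.  17.  33.]
-25 135 x [-1.  6. 10.] y [-33.   2.   8.  18.  34.]
w4 5262
-75 871 x [-10.  -4.  11.] y [-18. -13. -10.  14.  19.]
-65 726 x [ 7. 10. 11.] y [-20. -15.  11.  16.  21.]
-55 650 x [-1.  9. 11.] y [-19. -14. -10.  15.  20.]
-45 521 x [-5.  9. 11.] y [-18. -13. -10.  14.  19.]
-35 1853 x [-10.   3.  10.] y [-17.  -6.   0.   6.  17.]
-25 633 x [-17.   9.  11.] y [-11.  -5.   0.   5.  12.]
w5 3265
-75 633 x [-10.  -5.  10.] y [-5. -2.  1.  3.  5.]
-65 377 x [ 8.  9. 11.] y [-6. -3.  1.  4.  7.]
-55 417 x [ 7.  9. 11.] y [-7. -4. -0.  4.  8.]
-45 388 x [ 8.  9. 11.] y [-8. -5. -0.  5.  8.]
-35 343 x [ 5.  9. 11.] y [-8. -4.  1.  5.  9.]
-25 37 x [ 8.  9. 10.] y [-8. -4. -0.  3.  8.]
-5 619 x [ 1.  9. 17.] y [-8. -3. -1.  3.  7.]
5 451 x [-1. 13. 19.] y [-11.  -7.   0.   6.  10.]Traceback (most recent call last):
  File "<stdin>", line 11, in <module>
    return func(*args, **kwargs)
    raise ValueError("Residuals are not finite in the initial point.")
ValueError: Residuals are not finite in the initial point.
```

Run:
```python
from h import *
poses={'w1':([466.5,58.3,156.3],[-3.133,0,1.842]),'w5':([471.4,55.7,64.5],[3.139,0,1.848])}
for f,(p,r) in poses.items():
    P,im=world(f); Rm=R.from_euler('xyz',r).as_matrix(); T=(P-p)@Rm
    q=(T[...,2]>-75)&(T[...,2]<20)&(abs(T[...,1])<45)&(abs(T[...,0])<30)
    print(f,q.sum())
    for lo in range(-75,20,5):
        X=T[q&(T[...,2]>=lo)&(T[...,2]<lo+5)]
        if len(X)>5: print(lo,len(X),'x',np.round(np.percentile(X[:,0],[2,50,98])),'y',np.round(np.percentile(X[:,1],[2,25,50,75,98])))
    for u in (258,317):
        print(u,[(v,np.round(T[v,u]).tolist(),im[v,u].tolist()) for v in range(240,350,10)])
```

```text
w1 4200
-75 696 x [-11.  -6.  -2.] y [-31. -28. -26.  29.  31.]
-70 440 x [-10.  10.  11.] y [-39. -33. -26.  33.  39.]
-65 490 x [-9. 10. 11.] y [-38. -31.   0.  32.  39.]
-60 384 x [ 8. 10. 11.] y [-37. -31.  27.  32.  37.]
-55 396 x [ 1.  9. 11.] y [-35. -30.  27.  30.  36.]
-50 428 x [-2.  9. 11.] y [-34. -28. -26.  28.  35.]
-45 343 x [-5.  9. 11.] y [-34. -28.  26.  29.  35.]
-40 351 x [-8.  9. 11.] y [-34. -28.  26.  28.  35.]
-35 316 x [-10.   9.  11.] y [-34. -27. -26.  28.  35.]
-30 299 x [-9.  9. 11.] y [-34. -27.  26.  28.  35.]
-25 57 x [-5.  9. 10.] y [-34. -27.  26.  27.  34.]
258 [(240, [-21.0, -58.0, 157.0], [168, 160, 146]), (250, [-31.0, -59.0, 157.0], [233, 227, 214]), (260, [-41.0, -59.0, 157.0], [235, 226, 214]), (270, [-52.0, -60.0, 158.0], [220, 211, 194]), (280, [-63.0, -60.0, 156.0], [245, 241, 231]), (290, [9.0, -28.0, -28.0], [63, 61, 58]), (300, [9.0, -26.0, -39.0], [61, 60, 55]), (310, [5.0, -26.0, -41.0], [57, 55, 53]), (320, [1.0, -26.0, -42.0], [56, 53, 51]), (330, [-3.0, -26.0, -44.0], [51, 49, 47]), (340, [32.0, -14.0, -110.0], [83, 81, 80])]
317 [(
[... 1487 characters left out ...]
0], [224, 216, 199]), (300, [-41.0, -45.0, 65.0], [227, 220, 204]), (310, [37.0, -15.0, -104.0], [54, 53, 50]), (320, [37.0, -14.0, -108.0], [47, 47, 45]), (330, [37.0, -13.0, -113.0], [47, 46, 44]), (340, [36.0, -13.0, -116.0], [50, 51, 49])]
317 [(240, [22.0, -0.0, 13.0], [50, 47, 46]), (250, [18.0, 0.0, 6.0], [54, 51, 47]), (260, [13.0, 0.0, 2.0], [56, 55, 53]), (270, [7.0, 0.0, 3.0], [53, 53, 49]), (280, [0.0, 0.0, 4.0], [50, 49, 46]), (290, [9.0, 0.0, -28.0], [101, 97, 97]), (300, [5.0, 0.0, -32.0], [108, 103, 103]), (310, [2.0, 0.0, -35.0], [154, 149, 147]), (320, [-3.0, 0.0, -35.0], [130, 123, 116]), (330, [-7.0, 0.0, -37.0], [130, 126, 117]), (340, [32.0, 0.0, -109.0], [80, 78, 76])]
```

The depth data shows the real fingertips end about 23 mm short of the reported TCP. That also explains the slip, since the pads only caught the knob's crown. I'll count the grasp point as 42 mm behind the reported TCP, reopen, and go down to a reported z of about 8.

Emit:
carry_out(series=[{"turn": [0,0,0],"translation": [0,0,0],"fingers": 0.5},{"turn": [0,0,0],"translation": [0,0,0],"fingers": 0.5},{"turn": [0,0,0],"translation": [0.4,0,0],"fingers": 0.5},{"turn": [0,0,0],"translation": [0.4,0,0],"fingers": 0.5},{"turn": [0,0,0],"translation": [0,0,1.0],"fingers": 0.5},{"turn": [0,0,0],"translation": [0,0,1.2],"fingers": 0.5},{"turn": [0,0,0],"translation": [0,0,1.2],"fingers": 0.5},{"turn": [0,0,0],"translation": [0,0,1.0],"fingers": 0.5},{"turn": [0,0,0],"translation": [0,0,0.5],"fingers": 0.5},{"turn": [0,0,0],"translation": [0,0,0.2],"fingers": 0.5}])

```text
t: 5.35
eef_pos: [467.3, 65.8, 7.4]
tool_rot: [3.141, -0.001, 1.85]
ft_force: [0.2, 0.2, 0.6]
gripper_width: 42.9
```

```bash
sed -i 's/g=p-19\*Rm/g=p-42*Rm/' h.py; python3 -c "
from h import *
knob('w6')"
```

```text
t 5.35 pos [467.3  65.8   7.4] rpy [ 3.141e+00 -1.000e-03  1.850e+00] F [0.2 0.2 0.6] w 42.9 q [-0.15  0.18 -0.08  2.09  0.02  0.87  0.03]
knob [468.8  63.9  49.5] 1442 cost 0.11 in tool [-2.2  0.9 -0. ] phi 0.16024926560854233 R 134.51327115381025
grasp phi 0.15742202161054755 R 136.64284043564666 lat -0.9864981669032343
```

Emit:
carry_out(series=[{"turn": [0,0,0],"translation": [-0.15,0.07,0],"fingers": 0.4},{"turn": [0,0,0],"translation": [0,0,0],"fingers": 0.35},{"turn": [0,0,0],"translation": [0,0,0],"fingers": 0.3},{"turn": [0,0,0],"translation": [0,0,0],"fingers": 0.25},{"turn": [0,0,0],"translation": [0,0,0],"fingers": 0.15},{"turn": [0,0,0],"translation": [0,0,0],"fingers": 0.15},{"turn": [0,0,0],"translation": [0,0,0],"fingers": 0.15},{"turn": [0,0,0],"translation": [0,0,0],"fingers": 0.15},{"turn": [0,0,0],"translation": [0,0,0],"fingers": 0.15},{"turn": [0,0,0],"translation": [0,0,0],"fingers": 0.15}], grip_force=25)

```text
t: 6.23
eef_pos: [468.6, 64.2, 8.4]
tool_rot: [3.141, -0.001, 1.85]
ft_force: [-0.1, -0.0, -1.5]
gripper_width: 24.2
```

Emit:
carry_out(series=[{"turn": [0,0,0],"translation": [-0.05,0,-0.3],"fingers": 0.15},{"turn": [0,0,0],"translation": [-0.13,0,-0.62],"fingers": 0.15},{"turn": [0,0,0],"translation": [-0.16,0,-0.62],"fingers": 0.15},{"turn": [0,0,0],"translation": [-0.19,0,-0.61],"fingers": 0.15},{"turn": [0,0,0],"translation": [-0.22,0,-0.6],"fingers": 0.15},{"turn": [0,0,0],"translation": [-0.25,0,-0.59],"fingers": 0.15},{"turn": [0,0,0],"translation": [-0.27,0,-0.57],"fingers": 0.15},{"turn": [0,0,0],"translation": [-0.3,0,-0.56],"fingers": 0.15},{"turn": [0,0,0],"translation": [-0.32,0,-0.54],"fingers": 0.15},{"turn": [0,0,0],"translation": [-0.2,0,-0.3],"fingers": 0.15}])

```text
t: 7.07
eef_pos: [475.2, 40.6, 67.5]
tool_rot: [3.14, 0.001, 1.849]
ft_force: [0.5, -1.5, -3.0]
gripper_width: 24.3
```

```bash
python3 -c "
from h import *
knob('w7')"
```

```text
t 7.07 pos [475.2  40.6  67.5] rpy [3.140e+00 1.000e-03 1.849e+00] F [ 0.5 -1.5 -3. ] w 24.3 q [-0.12  0.1  -0.06  2.03  0.01  1.01  0.09]
knob [475.4  40.1 108.4] 1614 cost 0.12 in tool [-0.6  0.2  1.1] phi 0.639505032893891 R 134.75380707775116
grasp phi 0.6435821744557244 R 135.87031691971958 lat -0.15831494287589945
```

Emit:
carry_out(series=[{"turn": [0,0,0],"translation": [-0.37,0,-0.48],"fingers": 0.15},{"turn": [0,0,0],"translation": [-0.46,0,-0.53],"fingers": 0.15},{"turn": [0,0,0],"translation": [-0.49,0,-0.5],"fingers": 0.15},{"turn": [0,0,0],"translation": [-0.51,0,-0.48],"fingers": 0.15},{"turn": [0,0,0],"translation": [-0.54,0,-0.45],"fingers": 0.15},{"turn": [0,0,0],"translation": [-0.56,0,-0.42],"fingers": 0.15},{"turn": [0,0,0],"translation": [-0.58,0,-0.39],"fingers": 0.15},{"turn": [0,0,0],"translation": [-0.6,0,-0.36],"fingers": 0.15},{"turn": [0,0,0],"translation": [-0.62,0,-0.33],"fingers": 0.15},{"turn": [0,0,0],"translation": [-0.3,0,-0.15],"fingers": 0.15}])

```text
t: 7.95
eef_pos: [490.2, -12.9, 112.3]
tool_rot: [3.14, 0.001, 1.849]
ft_force: [1.4, -0.5, -4.8]
gripper_width: 24.2
```

```bash
python3 -c "
from h import *
knob('w8')"
```

```text
t 7.95 pos [490.2 -12.9 112.3] rpy [3.140e+00 1.000e-03 1.849e+00] F [ 1.4 -0.5 -4.8] w 24.2 q [-0.06  0.08 -0.01  1.96  0.    1.11  0.21]
knob [490.6 -13.6 152.6] 1626 cost 0.11 in tool [-0.8  0.2  1.7] phi 1.1729528027338205 R 135.150097255481
grasp phi 1.1726710255962889 R 137.05441002959 lat -0.08947494083899428
```

Emit:
carry_out(series=[{"turn": [0,0,0],"translation": [-0.45,0,-0.12],"fingers": 0.15},{"turn": [0,0,0],"translation": [-0.6,0,-0.18],"fingers": 0.15},{"turn": [0,0,0],"translation": [-0.62,0,-0.16],"fingers": 0.15},{"turn": [0,0,0],"translation": [-0.62,0,-0.13],"fingers": 0.15},{"turn": [0,0,0],"translation": [-0.63,0,-0.1],"fingers": 0.15},{"turn": [0,0,0],"translation": [-0.63,0,-0.07],"fingers": 0.15},{"turn": [0,0,0],"translation": [-0.63,0,-0.04],"fingers": 0.15},{"turn": [0,0,0],"translation": [-0.63,0,-0.02],"fingers": 0.15},{"turn": [0,0,0],"translation": [-0.5,0,0],"fingers": 0.15},{"turn": [0,0,0],"translation": [-0.3,0,0.03],"fingers": 0.15}])

```text
t: 8.83
eef_pos: [506.4, -70.6, 122.4]
tool_rot: [3.141, -0.002, 1.85]
ft_force: [-3.0, 1.3, 5.1]
gripper_width: 24.5
```

```bash
python3 -c "
from h import *
knob('w9')"
```

```text
t 8.83 pos [506.4 -70.6 122.4] rpy [ 3.141e+00 -2.000e-03  1.850e+00] F [-3.   1.3  5.1] w 24.5 q [ 0.01  0.11  0.05  1.9  -0.01  1.13  0.34]
knob [506.5 -70.4 163.2] 1700 cost 0.11 in tool [0.2 0.1 1.3] phi 1.6201734199420532 R 135.3380200901385
grasp phi 1.62130366680501 R 136.6183741649089 lat 0.12464525322768871
```

Emit:
carry_out(series=[{"turn": [0,0,0],"translation": [-0.3,0,0.03],"fingers": 0.15},{"turn": [0,0,0],"translation": [-0.35,0,0.04],"fingers": 0.15},{"turn": [0,0,0],"translation": [-0.35,0,0.05],"fingers": 0.15},{"turn": [0,0,0],"translation": [-0.35,0,0.06],"fingers": 0.15},{"turn": [0,0,0],"translation": [-0.35,0,0.07],"fingers": 0.15},{"turn": [0,0,0],"translation": [-0.3,0,0.07],"fingers": 0.15},{"turn": [0,0,0],"translation": [-0.25,0,0.06],"fingers": 0.15},{"turn": [0,0,0],"translation": [-0.2,0,0.04],"fingers": 0.15},{"turn": [0,0,0],"translation": [-0.2,0,0.04],"fingers": 0.15},{"turn": [0,0,0],"translation": [-0.2,0,0.04],"fingers": 0.15}])

```text
t: 9.72
eef_pos: [512.9, -94.0, 118.6]
tool_rot: [-3.14, -0.011, 1.854]
ft_force: [-10.1, 6.9, 11.8]
gripper_width: 24.3
```

```bash
python3 -c "
from h import *
knob('w10'); cap('scene','sc2'); cap('side','si2')
im=cv2.imread('pics/sc2.png')[185:305,170:370]; im2=cv2.imread('pics/si2.png')[180:300,240:440]
cv2.imwrite('pics/c2.png',cv2.resize(np.hstack([im,im2]),None,fx=2,fy=2,interpolation=cv2.INTER_CUBIC))
P,i=world('sc2'); q=np.zeros((480,640),bool); q[235:295,255:340]=1
"
```

```text
t 9.72 pos [512.9 -94.  118.6] rpy [-3.14  -0.011  1.854] F [-10.1   6.9  11.8] w 24.3 q [ 0.04  0.14  0.07  1.88 -0.02  1.13  0.4 ]
knob [512.9 -93.3 159.8] 1813 cost 0.17 in tool [1.2 0.  0.9] phi 1.797671276961236 R 135.26401558678765
grasp phi 1.8045741612428927 R 136.3475018470907 lat 0.24429117491769237
```

View pics/c2.png

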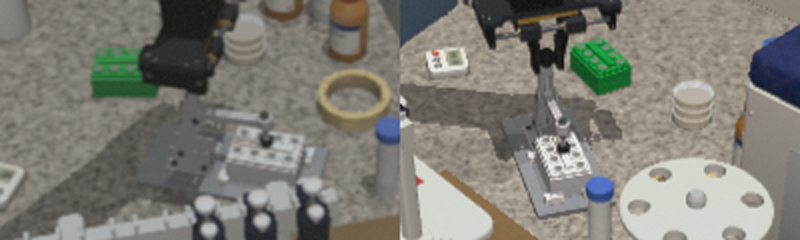

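The knob is at φ=1.798 rad, so the handle is at about 1.64, against its stop with about 12 N of reaction. The picture shows the arm level and the foot on the middle of the lid. I'll hold briefly, then swing back.

Emit:
carry_out(series=[{"turn": [0,0,0],"translation": [-0.15,0,0.03],"fingers": 0.15},{"turn": [0,0,0],"translation": [-0.15,0,0.03],"fingers": 0.15},{"turn": [0,0,0],"translation": [-0.15,0,0.03],"fingers": 0.15},{"turn": [0,0,0],"translation": [0.1,0,0],"fingers": 0.15},{"turn": [0,0,0],"translation": [0.3,0,-0.06],"fingers": 0.15},{"turn": [0,0,0],"translation": [0.45,0,-0.08],"fingers": 0.15},{"turn": [0,0,0],"translation": [0.5,0,-0.06],"fingers": 0.15},{"turn": [0,0,0],"translation": [0.5,0,-0.04],"fingers": 0.15},{"turn": [0,0,0],"translation": [0.5,0,-0.02],"fingers": 0.15},{"turn": [0,0,0],"translation": [0.5,0,0.02],"fingers": 0.15}])

```text
t: 10.7
eef_pos: [505.2, -66.6, 122.2]
tool_rot: [-3.139, -0.016, 1.855]
ft_force: [-2.8, -2.5, 4.8]
gripper_width: 24.5
```

```bash
python3 -c "
from h import *
knob('w11')"
```

```text
t 10.70 pos [505.2 -66.6 122.2] rpy [-3.139 -0.016  1.855] F [-2.8 -2.5  4.8] w 24.5 q [ 0.01  0.11  0.04  1.9  -0.02  1.14  0.35]
knob [505.4 -66.5 163.3] 1732 cost 0.11 in tool [0.7 0.1 0.8] phi 1.5895535303988768 R 135.35759160428955
grasp phi 1.5945805644894284 R 136.19715320060683 lat 0.12413406754838667
```

Emit:
carry_out(series=[{"turn": [0,-0.006,0],"translation": [0.5,0,0],"fingers": 0.15},{"turn": [0,-0.006,0],"translation": [0.65,0,0.03],"fingers": 0.15},{"turn": [0,0,0],"translation": [0.7,0,0.07],"fingers": 0.15},{"turn": [0,0,0],"translation": [0.7,0,0.11],"fingers": 0.15},{"turn": [0,0,0],"translation": [0.69,0,0.15],"fingers": 0.15},{"turn": [0,0,0],"translation": [0.68,0,0.18],"fingers": 0.15},{"turn": [0,0,0],"translation": [0.67,0,0.22],"fingers": 0.15},{"turn": [0,0,0],"translation": [0.65,0,0.25],"fingers": 0.15},{"turn": [0,0,0],"translation": [0.6,0,0.27],"fingers": 0.15},{"turn": [0,0,0],"translation": [0.4,0,0.2],"fingers": 0.15}])

```text
t: 11.58
eef_pos: [485.9, 1.9, 104.4]
tool_rot: [-3.141, -0.002, 1.858]
ft_force: [4.1, -3.1, -5.4]
gripper_width: 24.4
```

```bash
python3 -c "
from h import *
knob('w12')"
```

```text
t 11.58 pos [485.9   1.9 104.4] rpy [-3.141e+00 -2.000e-03  1.858e+00] F [ 4.1 -3.1 -5.4] w 24.4 q [-0.07  0.08 -0.02  1.97  0.    1.09  0.19]
knob [486.5   1.  144.9] 1601 cost 0.11 in tool [-0.9  0.3  1.5] phi 1.0470681983204329 R 135.00993427720687
grasp phi 1.0466197203248735 R 136.73620375516947 lat -0.14589229391552494
```

Emit:
carry_out(series=[{"turn": [0,0,0],"translation": [0.45,0,0.35],"fingers": 0.15},{"turn": [0,0,0],"translation": [0.57,0,0.4],"fingers": 0.15},{"turn": [0,0,0],"translation": [0.55,0,0.43],"fingers": 0.15},{"turn": [0,0,0],"translation": [0.53,0,0.46],"fingers": 0.15},{"turn": [0,0,0],"translation": [0.5,0,0.49],"fingers": 0.15},{"turn": [0,0,0],"translation": [0.47,0,0.51],"fingers": 0.15},{"turn": [0,0,0],"translation": [0.44,0,0.53],"fingers": 0.15},{"turn": [0,0,0],"translation": [0.41,0,0.55],"fingers": 0.15},{"turn": [0,0,0],"translation": [0.36,0,0.55],"fingers": 0.15},{"turn": [0,0,0],"translation": [0.2,0,0.35],"fingers": 0.15}])

```text
t: 12.47
eef_pos: [472.4, 50.5, 54.7]
tool_rot: [3.141, -0.002, 1.859]
ft_force: [1.7, -0.7, 0.1]
gripper_width: 24.3
```

```bash
python3 -c "
from h import *
knob('w13')"
```

```text
t 12.47 pos [472.4  50.5  54.7] rpy [ 3.141e+00 -2.000e-03  1.859e+00] F [ 1.7 -0.7  0.1] w 24.3 q [-0.13  0.12 -0.07  2.04  0.01  0.98  0.08]
knob [473.2  48.4  95.2] 1495 cost 0.12 in tool [-2.1  0.2  1.5] phi 0.5223036424757752 R 134.691198338381
grasp phi 0.5242430260282909 R 137.21575811224338 lat -0.21987951600165556
```

Emit:
carry_out(series=[{"turn": [0,0,0],"translation": [0.2,0,0.4],"fingers": 0.15},{"turn": [0,0,0],"translation": [0.22,0,0.6],"fingers": 0.15},{"turn": [0,0,0],"translation": [0.2,0,0.6],"fingers": 0.15},{"turn": [0,0,0],"translation": [0.18,0,0.6],"fingers": 0.15},{"turn": [0,0,0],"translation": [0.16,0,0.6],"fingers": 0.15},{"turn": [0,0,0],"translation": [0.13,0,0.55],"fingers": 0.15},{"turn": [0,0,0],"translation": [0.1,0,0.45],"fingers": 0.15},{"turn": [0,0,0],"translation": [0.06,0,0.3],"fingers": 0.15},{"turn": [0,0,0],"translation": [0.03,0,0.2],"fingers": 0.15},{"turn": [0,0,0],"translation": [0,0,0.1],"fingers": 0.15}])

```text
t: 13.35
eef_pos: [468.2, 66.2, 7.7]
tool_rot: [3.141, -0.004, 1.86]
ft_force: [-9.9, -1.4, 26.6]
gripper_width: 24.5
```

```bash
python3 -c "
from h import *
knob('w14')"
```

```text
t 13.35 pos [468.2  66.2   7.7] rpy [ 3.141 -0.004  1.86 ] F [-9.9 -1.4 26.6] w 24.5 q [-0.15  0.18 -0.08  2.09  0.01  0.87  0.04]
knob [468.8  64.   49.4] 1460 cost 0.11 in tool [-2.1 -0.   0.3] phi 0.15952698327156184 R 134.5606021316216
grasp phi 0.15929748819334766 R 136.6845920223636 lat -0.030267980302498724
```

Handle fully back (φ=0.1595). I'll release and rise straight up.

Emit:
carry_out(series=[{"turn": [0,0,0],"translation": [-0.1,0,0],"fingers": 0.4},{"turn": [0,0,0],"translation": [0,0,0],"fingers": 0.6},{"turn": [0,0,0],"translation": [0,0,0],"fingers": 0.6},{"turn": [0,0,0],"translation": [0,0,-0.5],"fingers": 0.6},{"turn": [0,0,0],"translation": [0,0,-1.5],"fingers": 0.6},{"turn": [0,0,0],"translation": [0,0,-2.5],"fingers": 0.6},{"turn": [0,0,0],"translation": [0,0,-3.5],"fingers": 0.6},{"turn": [0,0,0],"translation": [0,0,-4],"fingers": 0.6},{"turn": [0,0,0],"translation": [0,0,-4],"fingers": 0.6},{"turn": [0,0,0],"translation": [0,0,-4],"fingers": 0.6}])

```text
t: 14.23
eef_pos: [460.5, 61.9, 206.7]
tool_rot: [-3.119, -0.006, 1.858]
ft_force: [1.9, 0.3, 0.0]
gripper_width: 51.9
```

Run:
```python
from h import *
p,Rm=st()
k=np.array([468.8,64,49.4]); e=np.array([.268,-.963,0])
for f in ('w1','w14'):pass
cap('scene','sc3'); cap('side','si3')
P,im=world('sc3')
a=cv2.imread('pics/sc3.png')[185:305,170:370]
cv2.imwrite('pics/c3.png',cv2.resize(a,None,fx=3,fy=3,interpolation=cv2.INTER_CUBIC))
# obstacles near block above z 100
for f in('sc3','si3'):
    P,im=world(f); q=(np.linalg.norm(P[...,:2]-[531,-170],axis=-1)<200)&(P[...,2]>75)&(P[...,2]<330)
    X=P[q]; X=X[np.abs(X[:,1]-p[1])>70] if len(X) else X
    h=np.round(X/25).astype(int); u,c=np.unique(h[:,:2],axis=0,return_counts=True)
    print(f,[(int(a[0]*25),int(a[1]*25),int(n),int(X[(h[:,:2]==a).all(1),2].max())) for a,n in zip(u,c) if n>3])
```

```text
t 14.23 pos [460.5  61.9 206.7] rpy [-3.119 -0.006  1.858] F [1.9 0.3 0. ] w 51.9 q [-0.15 -0.02 -0.08  1.86 -0.01  1.33  0.07]
sc3 [(500, -100, 115, 194), (500, -75, 243, 189), (500, -50, 22, 180), (525, -100, 40, 192), (525, -75, 9, 181), (550, -325, 9, 120), (575, -325, 163, 120), (575, -300, 57, 120), (600, -325, 19, 119), (600, -300, 5, 118), (625, -350, 33, 153), (625, -325, 29, 153), (650, -325, 43, 154), (650, -300, 4, 150), (675, -325, 5, 154), (675, -300, 7, 152)]
si3 [(500, -100, 65, 190), (500, -75, 100, 187), (525, -100, 49, 192), (525, -75, 28, 182), (575, -325, 150, 118), (575, -300, 26, 117), (600, -325, 48, 117), (600, -300, 5, 115), (625, -350, 15, 153), (625, -325, 9, 151), (650, -325, 50, 152), (675, -325, 4, 149), (675, -300, 4, 149)]
```

View pics/c3.png

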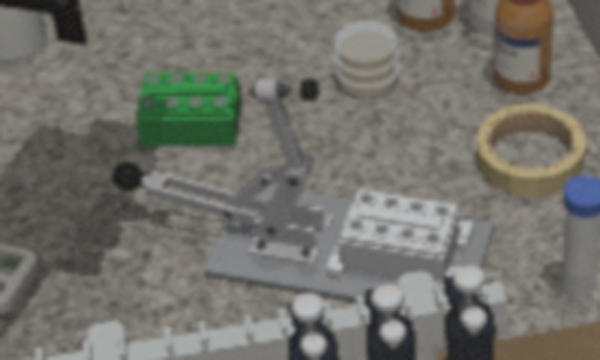

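The scene now shows the handle laid back, the arm up and the lid seated on the block. Before going down beside the upright clamp arm, I'll check from depth how far the gripper and camera stick out on that side.

Run:
```python
from h import *
p,Rm=np.array([460.5,61.9,206.7]),R.from_euler('xyz',[-3.119,-.006,1.858]).as_matrix()
for f in('sc3','si3'):
    P,im=world(f); T=(P-p)@Rm
    q=(T[...,2]<-20)&(T[...,2]>-300)&(np.abs(T[...,0])<130)&(np.abs(T[...,1])<130)&(im.max(-1)<140)
    print(f)
    for lo in range(-300,-20,20):
        X=T[q&(T[...,2]>=lo)&(T[...,2]<lo+20)]
        if len(X)>5: print(lo,len(X),np.round(np.percentile(X[:,0],[1,99])),np.round(np.percentile(X[:,1],[1,99])))
# clamp arm in press frame
o=np.array([468.8,64,0]); e=np.array([.268,-.963,0]); y=np.array([.963,.268,0])
P,im=world('sc3'); D=P-o; a=D@e-198; b=D@y
q=(np.abs(b)<40)&(a>-100)&(a<20)&(P[...,2]>105)&(P[...,2]<215)
for lo in range(105,215,15):
    m=q&(P[...,2]>=lo)&(P[...,2]<lo+15)
    if m.sum()>3: print('arm',lo,m.sum(),np.round([a[m].min(),a[m].max(),b[m].min(),b[m].max()]))
```

```text
sc3
-300 401 [-42.  29.] [-44.   7.]
-280 385 [-41.  30.] [-45.   8.]
-260 418 [-43.  33.] [-46.  11.]
-240 324 [-43.  31.] [-46.  12.]
-220 294 [-38.  32.] [-40.  14.]
-200 490 [-38.  36.] [-55.   8.]
-180 219 [-23.  22.] [-54.  11.]
-160 320 [-26.  23.] [-87.  14.]
-140 1015 [-38.  35.] [-98.  90.]
-120 590 [-39.  35.] [-94.  82.]
-100 102 [-37.  33.] [-90.  80.]
-80 33 [-12.   9.] [-33.  40.]
-60 81 [-12.  10.] [-39.  33.]
-40 94 [-12.  10.] [-38.  33.]
si3
-300 236 [-46.   1.] [-41.  36.]
-280 228 [-45.   2.] [-41.  35.]
-260 229 [-48.   8.] [-42.  38.]
-240 143 [-46.  -3.] [-43.  39.]
-220 290 [-41.  30.] [-50.  35.]
-200 152 [-43.  34.] [-50.  18.]
-180 189 [-30.  15.] [-50.  18.]
-160 629 [-43.  34.] [-93.  94.]
-140 439 [-44.  25.] [-93.  90.]
-120 261 [-45.  25.] [-86.  87.]
-100 58 [-25.   6.] [-60.  43.]
-80 64 [-17.   8.] [-39.  40.]
-60 60 [-21.   6.] [-34.  38.]
-40 21 [-17.  14.] [-33.  36.]
arm 105 33 [-51. -37. -17.   9.]
arm 120 30 [-54. -40.  -8.   3.]
arm 135 34 [-59. -42. -12.   4.]
arm 150 34 [-61. -45. -10.   5.]
arm 165 46 [-74. -18. -15.   4.]
arm 180 101 [-72. -18. -15.   5.]
```

There is no camera body: the gripper stays within ±46 mm, and the clamp arm is at press x ≤ -18. I'll move over the block, level the tool and open fully.

Emit:
carry_out(series=[{"turn": [-0.01,-0.003,0.008],"translation": [-1.0,0.05,-0.1],"fingers": 1},{"turn": [-0.01,-0.003,0.008],"translation": [-2.0,0.05,-0.1],"fingers": 1},{"turn": [0,0,0],"translation": [-2.8,0.05,0],"fingers": 1},{"turn": [0,0,0],"translation": [-3.0,0.05,0],"fingers": 1},{"turn": [0,0,0],"translation": [-3.0,0.05,0],"fingers": 1},{"turn": [0,0,0],"translation": [-3.0,0.05,0],"fingers": 1},{"turn": [0,0,0],"translation": [-3.0,0.05,0],"fingers": 1},{"turn": [0,0,0],"translation": [-2.5,0.05,0],"fingers": 1},{"turn": [0,0,0],"translation": [-2.0,0.05,0],"fingers": 1},{"turn": [0,0,0],"translation": [-1.0,0,0],"fingers": 1}])

```text
t: 15.17
eef_pos: [529.3, -175.1, 209.1]
tool_rot: [3.137, 0.003, 1.841]
ft_force: [-0.2, -0.1, -0.5]
gripper_width: 87.1
```

```bash
cat >> h.py <<'E'
def lid(f):
    p,Rm=st(); cap('wrist',f); P,im=world(f)
    T=(P-p)@Rm
    q=(im.min(-1)>150)&(np.linalg.norm(P[...,:2]-[534,-170],axis=-1)<75)&(P[...,2]>47)&(P[...,2]<64)
    q=cv2.morphologyEx(q.astype(np.uint8),cv2.MORPH_OPEN,np.ones((3,3),np.uint8))>0
    X=P[q]; r=cv2.minAreaRect(X[:,:2].astype(np.float32)); print('lid',len(X),np.round(r[0],1),np.round(r[1],1),r[2],'z',np.round(np.percentile(X[:,2],[5,50,95]),1))
    d=np.r_[r[0],0]-np.r_[p[:2],0]; print('lid from tool (tool axes)',np.round(Rm.T@d,1))
E
python3 -c "
from h import *
lid('w15')"
```

```text
t 15.17 pos [ 529.3 -175.1  209.1] rpy [3.137e+00 3.000e-03 1.841e+00] F [-0.2 -0.1 -0.5] w 87.1 q [ 0.09  0.13  0.16  1.69 -0.02  1.31  0.53]
lid 4452 [ 534.3 -170.1] [55.8 85.7] 16.060388565063477 z [51.  53.4 57.4]
lid from tool (tool axes) [3.4 6.1 0. ]
```

View pics/w15.png

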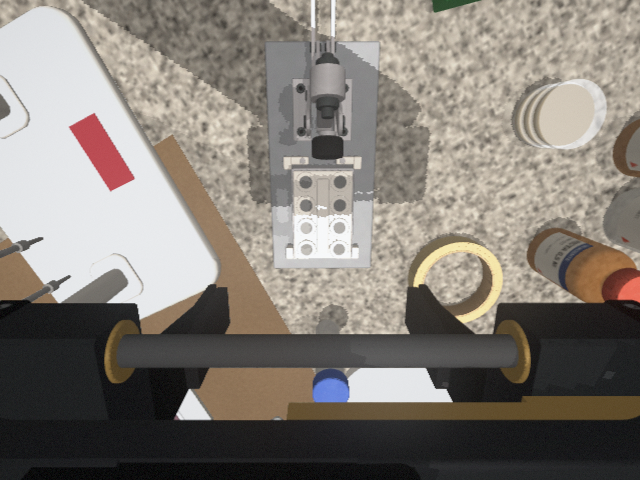

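The lid measures 55.8 × 85.7 mm, centred at (534.3,-170.1), and its rib top at 57.4 mm means it is home. I'll shift, then go down in two stages.

Emit:
carry_out(series=[{"turn": [0.004,0,-0.01],"translation": [0.05,0.5,0.5],"fingers": 1},{"turn": [0,0,0],"translation": [0,0.1,1.5],"fingers": 1},{"turn": [0,0,0],"translation": [0,0,2.0],"fingers": 1},{"turn": [0,0,0],"translation": [0,0,2.0],"fingers": 1},{"turn": [0,0,0],"translation": [0,0,2.0],"fingers": 1},{"turn": [0,0,0],"translation": [0,0,2.0],"fingers": 1},{"turn": [0,0,0],"translation": [0,0,2.0],"fingers": 1},{"turn": [0,0,0],"translation": [0,0,1.5],"fingers": 1},{"turn": [0,0,0],"translation": [0,0,0.7],"fingers": 1},{"turn": [0,0,0],"translation": [0,0,0.2],"fingers": 1}])

```text
t: 16.05
eef_pos: [533.7, -161.8, 53.1]
tool_rot: [-3.138, -0.003, 1.865]
ft_force: [-0.8, 0.2, 0.3]
gripper_width: 87.1
```

```bash
python3 -c "
from h import *
p,Rm=st(); print('block from tool', np.round(Rm.T@np.r_[np.array([534.3,-170.1])-p[:2],0],1))"
```

```text
t 16.05 pos [ 533.7 -161.8   53.1] rpy [-3.138e+00 -3.000e-03  1.865e+00] F [-0.8  0.2  0.3] w 87.1 q [ 0.09  0.27  0.14  1.86 -0.05  1.01  0.55]
block from tool [-8.1 -1.8 -0. ]
```

Emit:
carry_out(series=[{"turn": [-0.003,-0.002,0.01],"translation": [-0.4,-0.1,0],"fingers": 1},{"turn": [0,0,0],"translation": [-0.4,-0.05,0],"fingers": 1},{"turn": [0,0,0],"translation": [-0.15,0,0],"fingers": 1},{"turn": [0,0,0],"translation": [0,0,0.5],"fingers": 1},{"turn": [0,0,0],"translation": [0,0,0.9],"fingers": 1},{"turn": [0,0,0],"translation": [0,0,0.9],"fingers": 1},{"turn": [0,0,0],"translation": [0,0,0.8],"fingers": 1},{"turn": [0,0,0],"translation": [0,0,0.5],"fingers": 1},{"turn": [0,0,0],"translation": [0,0,0.3],"fingers": 1},{"turn": [0,0,0],"translation": [0,0,0.1],"fingers": 1}])

```text
t: 16.88
eef_pos: [537.2, -171.2, 11.8]
tool_rot: [3.138, 0.0, 1.856]
ft_force: [-0.3, -0.4, -0.9]
gripper_width: 87.2
```

```bash
python3 -c "
from h import *
p,Rm=st(); print('block from tool', np.round(Rm.T@np.r_[np.array([534.3,-170.1])-p[:2],0],1))"
```

```text
t 16.88 pos [ 537.2 -171.2   11.8] rpy [3.138 0.    1.856] F [-0.3 -0.4 -0.9] w 87.2 q [ 0.11  0.33  0.14  1.89 -0.06  0.93  0.56]
block from tool [ 1.9 -2.5 -0. ]
```

Emit:
carry_out(series=[{"turn": [0.002,0,0.003],"translation": [0,-0.2,0.3],"fingers": 1},{"turn": [0,0,0],"translation": [0,0,0.5],"fingers": 1},{"turn": [0,0,0],"translation": [0,0,0.5],"fingers": 1},{"turn": [0,0,0],"translation": [0,0,0.3],"fingers": 1},{"turn": [0,0,0],"translation": [0,0,0.1],"fingers": 1},{"turn": [0,0,0],"translation": [0,0,0],"fingers": 0.9},{"turn": [0,0,0],"translation": [0,0,0],"fingers": 0.85},{"turn": [0,0,0],"translation": [0,0,0],"fingers": 0.8},{"turn": [0,0,0],"translation": [0,0,0],"fingers": 0.77},{"turn": [0,0,0],"translation": [0,0,0],"fingers": 0.77}])

```text
t: 17.72
eef_pos: [535.4, -171.8, -6.9]
tool_rot: [3.14, 0.0, 1.853]
ft_force: [-0.3, 0.1, 0.0]
gripper_width: 68.6
```

```bash
python3 -c "
from h import *
p,Rm=st(); print('block from tool', np.round(Rm.T@np.r_[np.array([534.3,-170.1])-p[:2],0],1))"
```

```text
t 17.72 pos [ 535.4 -171.8   -6.9] rpy [3.14  0.    1.853] F [-0.3  0.1  0. ] w 68.6 q [ 0.11  0.36  0.14  1.9  -0.06  0.89  0.57]
block from tool [ 1.9 -0.6 -0. ]
```

Well aligned. Closing on the block.

Emit:
carry_out(series=[{"turn": [0,0,0],"translation": [0,-0.05,0],"fingers": 0.75},{"turn": [0,0,0],"translation": [0,0,0],"fingers": 0.73},{"turn": [0,0,0],"translation": [0,0,0],"fingers": 0.71},{"turn": [0,0,0],"translation": [0,0,0],"fingers": 0.69},{"turn": [0,0,0],"translation": [0,0,0],"fingers": 0.67},{"turn": [0,0,0],"translation": [0,0,0],"fingers": 0.6},{"turn": [0,0,0],"translation": [0,0,0],"fingers": 0.5},{"turn": [0,0,0],"translation": [0,0,0],"fingers": 0.5},{"turn": [0,0,0],"translation": [0,0,0],"fingers": 0.5},{"turn": [0,0,0],"translation": [0,0,0],"fingers": 0.5}], grip_force=35)

```text
t: 18.55
eef_pos: [535.0, -172.1, -6.4]
tool_rot: [3.14, 0.001, 1.853]
ft_force: [0.4, 0.6, -0.1]
gripper_width: 59.7
```

Gripped at 59.7 mm. Slow lift.

Emit:
carry_out(series=[{"turn": [0,0,0],"translation": [0,0,-0.1],"fingers": 0.5},{"turn": [0,0,0],"translation": [0,0,-0.2],"fingers": 0.5},{"turn": [0,0,0],"translation": [0,0,-0.3],"fingers": 0.5},{"turn": [0,0,0],"translation": [0,0,-0.4],"fingers": 0.5},{"turn": [0,0,0],"translation": [0,0,-0.5],"fingers": 0.5},{"turn": [0,0,0],"translation": [0,0,-0.5],"fingers": 0.5},{"turn": [0,0,0],"translation": [0,0,-0.5],"fingers": 0.5},{"turn": [0,0,0],"translation": [0,0,-0.5],"fingers": 0.5},{"turn": [0,0,0],"translation": [0,0,-0.4],"fingers": 0.5},{"turn": [0,0,0],"translation": [0,0,-0.2],"fingers": 0.5}])

```text
t: 19.38
eef_pos: [533.5, -171.6, 32.1]
tool_rot: [-3.141, -0.001, 1.853]
ft_force: [-0.2, 0.2, -2.9]
gripper_width: 59.9
```

```bash
cat >> h.py <<'E'
def blk(f):
    p,Rm=st(); cap('wrist',f); P,im=world(f); T=(P-p)@Rm
    q=(im.min(-1)>120)&(T[...,2]>-70)&(T[...,2]<0)&(np.abs(T[...,0])<50)&(np.abs(T[...,1])<29)
    X=P[q]; print('white pts',len(X))
    if len(X)<50: return
    # lid plate plane (lower level) by robust fit
    A=np.c_[X[:,:2]-p[:2],np.ones(len(X))]; r=least_squares(lambda c:A@c-X[:,2],[0,0,np.median(X[:,2])],loss='soft_l1')
    print('plane slope',np.round(r.x,3),'z pct',np.round(np.percentile(X[:,2],[2,25,50,75,98]),1),'T x',np.round(np.percentile(T[q][:,0],[1,99])))
E
python3 -c "
from h import *
blk('w16')"
```

```text
t 19.38 pos [ 533.5 -171.6   32.1] rpy [-3.141e+00 -1.000e-03  1.853e+00] F [-0.2  0.2 -2.9] w 59.9 q [ 0.11  0.3   0.15  1.88 -0.05  0.97  0.56]
white pts 8467
plane slope [4.0000e-03 2.1000e-02 9.2167e+01] z pct [89.2 90.7 92.2 93.2 96.1] T x [-27.  27.]
```

The block rose with the gripper (rib 57.4 → 96 mm), stayed level and puts 2.9 N on the wrist. Continuing up about 90 mm.

Emit:
carry_out(series=[{"turn": [0,0,0],"translation": [0,0,-0.3],"fingers": 0.5},{"turn": [0,0,0],"translation": [0,0,-0.6],"fingers": 0.5},{"turn": [0,0,0],"translation": [0,0,-0.9],"fingers": 0.5},{"turn": [0,0,0],"translation": [0,0,-1.1],"fingers": 0.5},{"turn": [0,0,0],"translation": [0,0,-1.2],"fingers": 0.5},{"turn": [0,0,0],"translation": [0,0,-1.2],"fingers": 0.5},{"turn": [0,0,0],"translation": [0,0,-1.1],"fingers": 0.5},{"turn": [0,0,0],"translation": [0,0,-0.9],"fingers": 0.5},{"turn": [0,0,0],"translation": [0,0,-0.6],"fingers": 0.5},{"turn": [0,0,0],"translation": [0,0,-0.3],"fingers": 0.5}])

```text
t: 20.27
eef_pos: [533.3, -171.8, 123.3]
tool_rot: [-3.141, -0.0, 1.852]
ft_force: [-0.4, -0.2, -3.2]
gripper_width: 59.4
```

Emit:
carry_out(series=[{"turn": [0,0,0],"translation": [0,0,-0.15],"fingers": 0.5},{"turn": [0,0,0],"translation": [0,0,-0.1],"fingers": 0.5},{"turn": [0,0,0],"translation": [0,0,0],"fingers": 0.5},{"turn": [0,0,0],"translation": [0,0,0],"fingers": 0.5},{"turn": [0,0,0],"translation": [0,0,0],"fingers": 0.5},{"turn": [0,0,0],"translation": [0,0,0],"fingers": 0.5},{"turn": [0,0,0],"translation": [0,0,0],"fingers": 0.5},{"turn": [0,0,0],"translation": [0,0,0],"fingers": 0.5},{"turn": [0,0,0],"translation": [0,0,0],"fingers": 0.5},{"turn": [0,0,0],"translation": [0,0,0],"fingers": 0.5}])

```text
t: 21.1
eef_pos: [532.0, -171.4, 124.1]
tool_rot: [-3.138, -0.002, 1.853]
ft_force: [1.4, -0.3, -3.4]
gripper_width: 60.1
```

```bash
python3 -c "
from h import *
blk('w17'); print(np.abs(observe()['qvel']).max()); cap('scene','sc4'); cap('side','si4')
im=cv2.imread('pics/sc4.png')[150:330,140:400]; im2=cv2.imread('pics/si4.png')[130:310,220:420]
cv2.imwrite('pics/c4.png',cv2.resize(np.hstack([im,im2]),None,fx=1.7,fy=1.7,interpolation=cv2.INTER_CUBIC))
P,i=world('sc4')
for n,(u,v) in dict(knob=(213,244),tubecap=(365,250),dish=(291,198),timer=(166,275)).items(): print(n,np.round(np.nanmedian(P[v-1:v+2,u-1:u+2].reshape(-1,3),axis=0)))
"
```

```text
t 21.10 pos [ 532.  -171.4  124.1] rpy [-3.138e+00 -2.000e-03  1.853e+00] F [ 1.4 -0.3 -3.4] w 60.1 q [ 0.1   0.2   0.16  1.79 -0.03  1.16  0.54]
white pts 17370
plane slope [ 2.00000e-03 -1.70000e-02  1.83819e+02] z pct [175.7 182.3 183.5 184.9 188.1] T x [-27.  46.]
0.002811518542622018
knob [461.  54.  57.]
tubecap [ 574. -319.  115.]
dish [ 481. -179.  288.]
timer [344. 121.  18.]
```

View pics/c4.png

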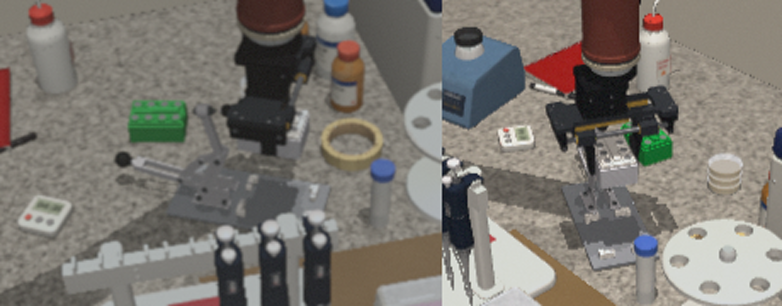

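The block hangs level with its rib top at 188 mm, so its underside is at about 141 mm. The nest is empty, the handle lies open, and the dishes, tube and timer are in place. Handing in.

```bash
python3 -c "
from station import ticket
print(ticket.close_job())"
```

```text
the job is handed in; nothing more can be done
None
```

The job is done and handed in at about 21 s on the robot's clock. The hand-in gives no verdict, so what follows rests on my own checks.

**Clamp:** I swung the handle over until it locked, which I measured at about 1.64 rad with about 12 N against the stop. I then swung it back, and measured it fully open before letting go. From above, the lid's rib measured 57.4 mm, which matches fully home.

**Block:** I gripped it across its 60 mm width and lifted it straight up. In the last check:
- **Height:** the underside was about 141 mm up.
- **Tilt:** about 0.02 rad.
- **Load and motion:** 3.4 N on the wrist, with the arm practically still (joint speeds under 0.003 rad/s).
- **Lid:** the rib rose exactly as far as the gripper, so the lid had not shifted.

**Bystanders:** the timer measured unmoved and the tube within about 2 mm. My last depth check of the dishes failed because the arm blocked that pixel. The side picture shows them still standing in place.

**What went wrong on the way:** my first grip on the knob slipped off, with no harm done. The wrist camera's depth data showed the real fingertips ending about 23 mm short of the reported TCP. I allowed for that from then on, and everything after agreed with it. The moves also overshot or drifted by up to about 10 mm, so I corrected after measuring again.

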